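# Peel the snapped-on cover off the tray stack and show it to the inspection camera

### The arm

A 7-joint arm with a two-finger parallel gripper is mounted at the origin on a cart in front of the work surface, level with it; the furniture and walls round the work are solid. World frame = base frame: x ahead of the robot, y to its left, z up, the work surface at z = 0. Lengths are in m, angles in rad, forces in N, time in s.
With the tool pointing down it reaches from about 0.4 to 0.85 m from the base axis. Payload 10.4 kg.
Tool frame: the origin (TCP) lies midway between the tips of the shut fingers; the grasp point (between the pads) lies 19 mm behind it; z points along the fingers, y is the line along which they close (so a half turn about z gives the same grasp; the last joint's range is limited). The gripper opens to 87 mm and grips with 3 to 60 N. Pads are 19 mm wide; open, the fingers measure 117 mm over their backs; the gripper's body (75 mm by 190 mm) begins 51 mm behind the grasp point.
Start: joints at [-1.172, 0.332, -0.065, 1.46, 0.022, 1.35, -0.088], TCP at [0.256, 0.57, 0.223] pointing down, gripper open.
Joint ranges: [-2.6, 2.6], [-0.5, 2.12], [-1.47, 1.34], [0.16, 2.42], [-1.27, 4.41], [0.06, 2.06], [-2.6, 2.6]. Speed limits (rad/s): [2.22, 2.22, 2.79, 2.79, 3.14, 3.14, 3.14].

### API

Orientations are given as a rotation vector (axis times angle).
In Python, from plant import sensors, vision, order gives the robot as it stands.
- The arm moves only by the tool move_arm, never from a script. Its argument "targets" is a list of rows, each an object of numbers: "dx", "dy", "dz": the shift along the tool's x, y, z in mm; "ax", "ay", "az": the turn, a rotation vector about the tool's x, y, z in rad; "gripper": the opening, from -1 (shut) to 1 (fully open). A call has 1 to 8 rows; each row is the pose to reach, as a shift and turn from the pose commanded when the call began, along the tool's axes at that moment; what a row does not reach only later rows make up. A row lasts 1/10 s, in which the tool goes at most 50 mm and 8.59 degrees, less where a joint would pass 70% of its speed; a pose out of reach is approached as far as the arm can. A call with a gripper value outside its range is refused whole. The fingers move at their own pace and stop on an object; "grip_force" is the grip in N (left out, the last holds). Time passes only in rows, so rows that repeat a pose let the fingers close. It gives the time, the measured TCP pose, the force, the opening and the grip force at its end, in the units of the state.
- sensors.read_state(): the state, without advancing time (a new reading comes with each control period).
- vision.snapshot(name): name is "scene" or "top" or "wrist"; returns (picture, depth): 480x640x3 uint8, blue, green, red; 480x640 float32, m along the optical axis (not along the pixel's ray), 0 where there is no reading.
- vision.camera_info(name): a dict with "fov_y" (degrees; the focal length in pixels is half the picture's height over the tangent of half this angle, whatever the lens; pixels are square), "cx", "cy" (the principal point, pixels), "D" ([k1, k2, p1, p2, k3] as OpenCV has them; the pictures are not rectified), "rvec" (rotation vector, rad) and "tvec" (3), from world to camera coordinates, as OpenCV has them. Camera axes: x right, y down, z forward; pixel columns grow to the right and rows downward; lengths in m; the calibration is good to about 2 mm. A picture is of the moment at which its call begins: read the wrist's pose just before it. camera_info takes no time and is no camera call; for the wrist camera it gives the pose at the moment of the call.
- order.finish_job(): hands the job in; it is judged then, once.
The state is a dict: "time_s": time; "qpos": joint angles; "joint_vel": joint speeds; "tau": joint torques, N m; "ee_pos": TCP position; "ee_rot": TCP orientation; "contact_force": force on the tool from outside, world axes, zero at the start; "wrist_torque": the same for the moment, N m; "grip_width": finger opening in m; "grip_force": force on a finger pad.
Only numpy, scipy, OpenCV 4.12 (cv2) and the standard library are available. Lean on these libraries where they do the work, as an engineer would, in place of code of your own. Each camera call takes 0.05 s, during which the arm holds its last target. There are 200 camera calls.

### The job

Peel the pink formed cover off the stack of black module trays by lifting its corner with the pull ear first, while the corner across from it is still down in the tray, so that its snaps let go one after another and the trays stay down in their nest. Then hold the cover level over the middle of the lit panel, about 100 mm above the glass, so that the camera can check it for cracks. Finish holding it there by its ear, still, and leave the other things on the bench alone.

Things in the scene. Friction and masses are not known exactly. Their poses are not given: they have to be found in the camera images.
- cover: pink formed plastic cover, 110 mm square, about 60 g, with an upright pull ear on its (-x, -y) corner. Origin: centre of the underside of its foot, z up, x and y along its sides. The foot (88 mm square below, 92 mm above, corners cut) nests 8 mm deep in the uppermost tray, 1.5 mm play a side; the flange's top is at z = 11 mm
- cover_ear (a point): middle of the ear's top edge, 88.5 mm from the cover's centre along the diagonal, at (-62.6, -62.6, 35) mm in its frame. The ear is a fin 9 mm thick and 27 mm long, in line with the diagonal, beyond the flange corner, z = 9 to 35 mm; a flat tongue 17 mm wide (top at z = 11 mm) runs below it. Grip it across its thickness from above, fingertips just over the tongue
- cover_near (a point): underside of the foot at the corner under the ear, at (-41, -41, 0) mm in the cover's frame. A snap in the tray holds each of the foot's four corners: it resists with about 2 N and lets go when that corner has risen about 3 mm; all four at once hold about as much as the trays weigh, so lift this corner first and the others follow one after another
- cover_far (a point): underside of the foot at the corner diagonally across, at (41, 41, 0) mm in the cover's frame: the corner to pivot about when peeling
- trays: four black formed trays nested in one another, full of potted modules: one loose block of about 0.65 kg, 110 mm square, 48 mm high. Origin: centre of its underside, z up. The seated cover's origin is at (0, 0, 40) mm in this frame, axes alike
- nest: aluminium base plate 132 mm square and 6 mm thick, fixed, with four angle corners 36 mm high round the trays (2 mm play). Origin: centre of its underside, on the bench. The trays stand on it at z = 6 mm
- panel: fixed inspection light: panel 150 mm square, 15 mm high, white lit top. Origin: centre of its underside; +x points away from the robot to a post (118 mm off, 290 mm high) with a grey camera that looks obliquely down; its lens end is 71 mm toward +x from the panel's centre, 236 mm above the bench: keep the hand on the robot's side
- panel_glass (a point): centre of the panel's lit top, 15 mm above the bench
- syringe: flux syringe with a blue needle, lying on the bench, loose; leave alone
- yellow_driver: yellow screwdriver, lying on the bench, loose; leave alone
- dish: black parts dish, lying on the bench, loose; leave alone

How it is judged:
By the outcome, as a careful person would: the job done as asked, in the order asked, and still so for the second after the job is handed in, while the arm keeps its last pose, push and grip.
It also fails if it takes over 38 s, if anything falls off the work surface, if the arm or the gripper's body presses on something with over 40 N, if the wrist force passes 120 N, or if a joint passes its speed limit or range.

## Working session

There is one attempt and no reset: what is moved stays moved. The work goes in short steps, Python scripts to look and compute and a tool call to move; the robot and the scene stay as the last step left them, time stands still between calls to the robot, and variables do not carry over. Pictures are saved under pics/ and viewed, at most 10 in all, crops included, and the job is handed in when it is done.

Besides the shell and the picture viewer there is one more tool, called as name([rows], argument=value, ...), one row to a line, values as JSON. move_arm: Moves the arm, as the interface text tells. Its arguments: {"type":"object","properties":{"targets":{"type":"array"},"grip_force":{"type":"number"}},"required":["targets"]}

```bash
ls; mkdir -p pics
python3 - <<'E'
from plant import sensors, vision, order
import cv2,numpy as np
s=sensors.read_state();print(s)
for n in("scene","top"):
    im,d=vision.snapshot(n);cv2.imwrite(f"pics/{n}0.png",im);np.save(f"pics/{n}0.npy",d);i=vision.camera_info(n);print(n,i)
E
```

```text
pics
{'time_s': 0.0, 'qpos': array([-1.17163468,  0.33286144, -0.06470493,  1.46095896,  0.02160521,
        1.34989016, -0.0885025 ]), 'joint_vel': array([-0.00046204, -0.00122167, -0.00024681, -0.00064202, -0.0014151 ,
        0.00120739, -0.00187696]), 'tau': array([ 5.81832810e-04, -6.23266554e+01,  2.49260617e-02, -3.89890552e+01,
       -6.13062666e-02,  4.00004780e-02,  1.39348431e-04]), 'ee_pos': array([0.25569911, 0.56987041, 0.22175204]), 'ee_rot': array([-6.57516308e-01, -3.07178036e+00,  2.20465084e-03]), 'contact_force': array([-0.52666789, -0.10697203,  0.62752349]), 'wrist_torque': array([ 0.01908841,  0.08359104, -0.0013096 ]), 'grip_force': 0.0, 'grip_width': 0.08687950949011561}
scene {'fov_y': 48.99747333541115, 'cx': 311.5191587440998, 'cy': 237.06092960018395, 'D': array([-0.07731237,  0.        ,  0.        ,  0.        ,  0.        ]), 'rvec': array([ 1.18634521, -1.90306048,  1.22692854]), 'tvec': array([0.46196819, 0.20825137, 0.61731861])}
top {'fov_y': 46.575781345622026, 'cx': 326.3324443398363, 'cy': 242.98578717531828, 'D': array([-0.01639378,  0.        ,  0.        ,  0.        ,  0.        ]), 'rvec': array([ 2.10030227, -2.1506442 ,  0.16137528]), 'tvec': array([0.29148328, 0.52389133, 1.10018351])}
```

View pics/scene0.png

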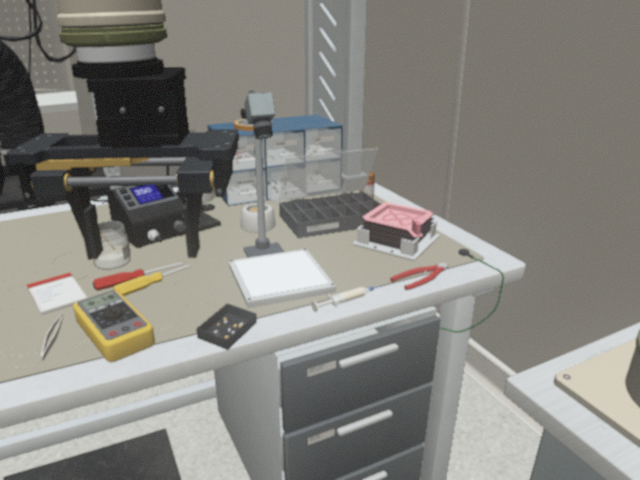

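View pics/top0.png

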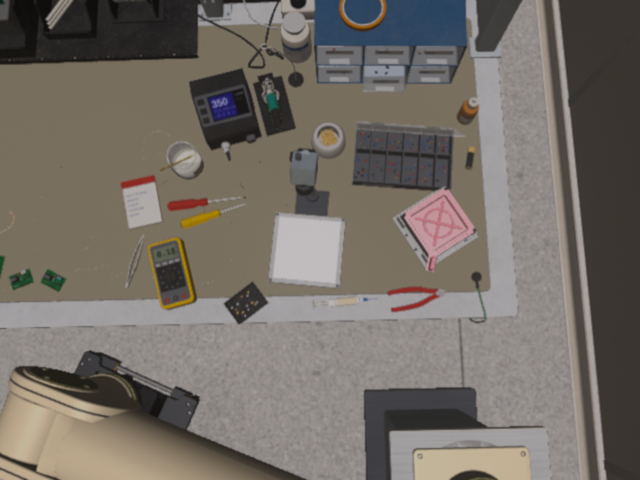

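The scene view shows the pink cover at about (398,222) and the panel at (281,274), with its camera post behind it. In the top view the cover is at about (437,226), its ear points to the robot at (432,264), and the panel is at (307,249).

```bash
cat > h.py <<'E'
import cv2,numpy as np
from scipy.spatial.transform import Rotation as R
from plant import sensors,vision,order
def cam(n,i=None):
    i=i or vision.camera_info(n);f=240/np.tan(np.radians(i["fov_y"])/2)
    K=np.array([[f,0,i["cx"]],[0,f,i["cy"]],[0,0,1]]);M=cv2.Rodrigues(np.array(i["rvec"]))[0]
    return K,np.array(i["D"]),M,np.array(i["tvec"])
def rays(c,px):
    K,D,M,t=c;u=cv2.undistortPoints(np.float64(px).reshape(-1,1,2),K,D).reshape(-1,2)
    return -M.T@t,np.c_[u,np.ones(len(u))]@M
def plane(c,px,z):
    o,d=rays(c,px);return o+d*((z-o[2])/d[:,2])[:,None]
def depthpts(c,px,dep):
    o,d=rays(c,px);return o+d*np.float64(dep)[:,None]
def tri(cs,pxs):
    A=np.zeros((3,3));b=np.zeros(3);ods=[]
    for c,p in zip(cs,pxs):
        o,d=rays(c,[p]);d=d[0]/np.linalg.norm(d[0]);P=np.eye(3)-np.outer(d,d);A+=P;b+=P@o
        ods.append((P,o))
    x=np.linalg.solve(A,b);return x,[np.linalg.norm(P@(x-o)) for P,o in ods]
def pink(im):
    h=cv2.cvtColor(im,cv2.COLOR_BGR2HSV);b,g,r=[im[...,k].astype(int) for k in range(3)]
    m=((r-g>30)&(b-g>-8)&(r>110)).astype(np.uint8)
    n,l,s,_=cv2.connectedComponentsWithStats(m);k=1+np.argmax(s[1:,4]);return (l==k).astype(np.uint8)
E
python3 - <<'E'
from h import *
for n in("top","scene"):
    im=cv2.imread(f"pics/{n}0.png");d=np.load(f"pics/{n}0.npy");c=cam(n)
    m=pink(im);v,u=np.nonzero(m);print(n,m.sum(),u.min(),u.max(),v.min(),v.max())
    ok=d[v,u]>0;P=depthpts(c,np.c_[u,v][ok],d[v,u][ok]);print("pink depth z pct",np.percentile(P[:,2],[2,20,50,80,95,99]).round(4))
    hull=cv2.convexHull(np.c_[u,v].astype(np.int32));ap=cv2.approxPolyDP(hull,4,True).reshape(-1,2);print(ap.tolist())
    if n=="top": print(plane(c,ap,.057).round(4).tolist())
    w=(im.min(2)>175).astype(np.uint8);w=cv2.morphologyEx(w,cv2.MORPH_OPEN,np.ones((5,5)))
    nn,l,s,ce=cv2.connectedComponentsWithStats(w)
    for k in range(1,nn):
        if s[k,4]>2000:
            v,u=np.nonzero(l==k);q=cv2.minAreaRect(np.c_[u,v].astype(np.float32));hull=cv2.convexHull(np.c_[u,v].astype(np.int32));ap=cv2.approxPolyDP(hull,5,True).reshape(-1,2)
            dd=d[v,u];g=dd>0;P=depthpts(c,np.c_[u,v][g],dd[g]);print("white",s[k],ap.tolist(),plane(c,ap,.015).round(4).tolist(),np.median(P,0))
im=cv2.imread("pics/top0.png")[170:290,380:500];im2=cv2.imread("pics/scene0.png")[180:270,340:460]
cv2.imwrite("pics/c.png",np.hstack([cv2.resize(im,(400,400),interpolation=2),cv2.resize(im2,(400,400),interpolation=2)]))
E
```

```text
top 2883 405 473 189 271
pink depth z pct [0.0433 0.047  0.0507 0.0569 0.0599 0.0798]
[[473, 229], [433, 271], [428, 270], [406, 212], [448, 190]]
[[0.5503, -0.0209, 0.057], [0.4662, 0.0651, 0.057], [0.4685, 0.0751, 0.057], [0.5893, 0.1138, 0.057], [0.6336, 0.0251, 0.057]]
white [ 274  217   66   66 3770] [[339, 222], [334, 282], [274, 277], [280, 217]] [[0.5807, 0.2515, 0.015], [0.453, 0.2653, 0.015], [0.4665, 0.3909, 0.015], [0.5949, 0.3772, 0.015]] [0.52325212 0.3211907  0.01496204]
scene 1334 364 432 203 237
pink depth z pct [0.0331 0.0483 0.0543 0.0572 0.0718 0.0807]
[[432, 212], [422, 235], [414, 237], [364, 219], [383, 203]]
white [ 231  249  101   52 3677] [[331, 287], [251, 300], [231, 262], [303, 249]] [[0.4372, 0.265, 0.015], [0.4564, 0.3972, 0.015], [0.5968, 0.3842, 0.015], [0.5884, 0.2448, 0.015]] [0.51392551 0.32384981 0.01484656]
white [ 235  262  262   86 5200] [[496, 271], [235, 347], [259, 318], [357, 287], [473, 262]] [[0.3574, -0.0195, 0.015], [0.3494, 0.4596, 0.015], [0.4026, 0.4043, 0.015], [0.4182, 0.2268, 0.015], [0.4026, -0.007, 0.015]] [ 0.393776    0.247029
[... 403 characters left out ...]
 0.015]] [ 0.39521392  0.63815628 -0.00259704]
white [ 447  366   95  114 7260] [[469, 366], [541, 427], [528, 479], [447, 479]] [[0.1749, 0.2017, 0.015], [0.0526, 0.2029, 0.015], [0.0069, 0.2703, 0.015], [0.0451, 0.3421, 0.015]] [ 0.59444851 -0.40105094 -0.76207107]
white [   0  372  215   76 3821] [[213, 373], [211, 387], [0, 447], [0, 429]] [[0.3087, 0.5026, 0.015], [0.2837, 0.5126, 0.015], [0.2841, 0.7501, 0.015], [0.314, 0.7511, 0.015]] [ 1.24710973  0.66375325 -0.75723115]
white [   0  399  249   81 7045] [[248, 479], [0, 477], [0, 461], [215, 399]] [[0.1334, 0.5191, 0.015], [0.2392, 0.7488, 0.015], [0.2624, 0.7494, 0.015], [0.2608, 0.5144, 0.015]] [ 1.06096245  0.45528369 -0.76170836]
```

View pics/c.png

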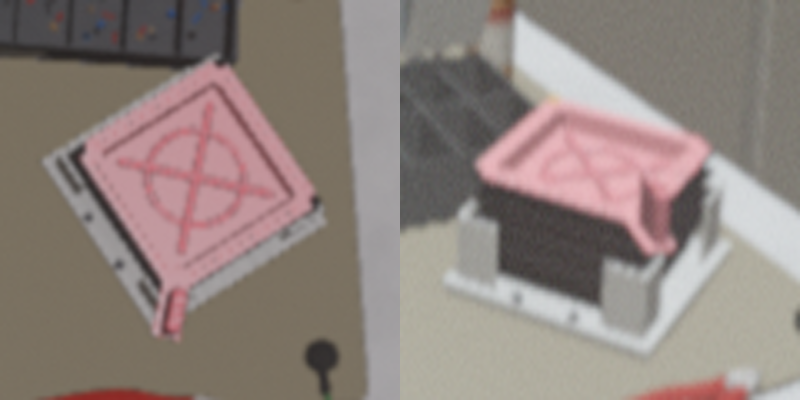

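The crop shows the cover seated square in the nest, with the ear fin on its near corner, at about (175,305) in the left crop. That is (432.5,261.5) in the top picture. Next I plan the approach to a viewing pose.

```bash
cat >> h.py <<'E'
def rel(p,Rt,s=None):
    s=s or sensors.read_state();R0=R.from_rotvec(s["ee_rot"]);
    return (R0.inv().apply(np.array(p)-s["ee_pos"])*1000).round(1),(R0.inv()*Rt).as_rotvec().round(4)
def tool(ang,tilt=0):
    "z down, tool x horizontally along world angle ang"
    x=np.array([np.cos(ang),np.sin(ang),0]);z=np.array([0,0,-1.]);return R.from_matrix(np.c_[x,np.cross(z,x),z])
E
python3 - <<'E'
from h import *
s=sensors.read_state();R0=R.from_rotvec(s["ee_rot"]);print(R0.as_matrix().round(3))
K,D,M,t=cam("wrist");print("cam in tool",R0.inv().apply(-M.T@t-s["ee_pos"]),(M@R0.as_matrix()).round(2),K[0,0])
ct=cam("top");e=plane(ct,[[432.5,261.5]],.081)[0];ctr=np.array([.570,.0465]);print(e)
a=np.arctan2(*(e[:2]-ctr)[::-1]);print(np.degrees(a),np.linalg.norm(e[:2]-ctr))
for an in(a,a+np.pi):
    print(rel([e[0],e[1],.25],tool(an)))
E
```

```text
[[-0.912  0.409 -0.   ]
 [ 0.409  0.912 -0.001]
 [-0.    -0.001 -1.   ]]
cam in tool [ 6.71436430e-02  2.12978185e-05 -1.62860205e-01] [[-0.    1.    0.  ]
 [-0.97  0.   -0.25]
 [-0.25 -0.    0.97]] 411.5647088766914
[0.4823946  0.06930083 0.081     ]
165.41143356395733 0.09052394509838169
(array([-411.7, -364. ,  -27.7]), array([-1.300e-03, -1.000e-04, -1.672e-01]))
(array([-411.7, -364. ,  -27.7]), array([-1.0000e-04,  2.0000e-03,  2.9744e+00]))
```

move_arm([
  {"dx": -36, "dy": -32, "dz": -4, "az": -0.02},
  {"dx": -72, "dy": -64, "dz": -8, "az": -0.05},
  {"dx": -108, "dy": -96, "dz": -12, "az": -0.08},
  {"dx": -144, "dy": -128, "dz": -16, "az": -0.11},
  {"dx": -180, "dy": -159, "dz": -20, "az": -0.14},
  {"dx": -216, "dy": -191, "dz": -24, "az": -0.167},
  {"dx": -252, "dy": -223, "dz": -28, "az": -0.167},
  {"dx": -288, "dy": -255, "dz": -28, "az": -0.167},
])

```text
invalid input
```

move_arm([
  {"dx": -20, "dy": -15},
  {"dx": -20, "dy": -15},
  {"dx": -20, "dy": -15},
  {"dx": -20, "dy": -15},
])

```text
invalid input
```

Run:
```python
from h import *
s=sensors.read_state();i=vision.camera_info("wrist");im,d=vision.snapshot("wrist");cv2.imwrite("pics/w1.png",im);np.save("pics/w1.npy",d)
import pickle;pickle.dump(i,open("pics/w1.pkl","wb"));print(s["ee_pos"],s["joint_vel"].round(3),s["time_s"])
print(rel([.482,.069,.25],tool(np.radians(165.4))))
```

```text
[0.25572764 0.56990648 0.22181542] [-0.002 -0.001 -0.001 -0.002  0.     0.001  0.   ] 0.1
(array([-411.5, -364.4,  -27.6]), array([-0.0011, -0.    , -0.167 ]))
```

View pics/w1.png

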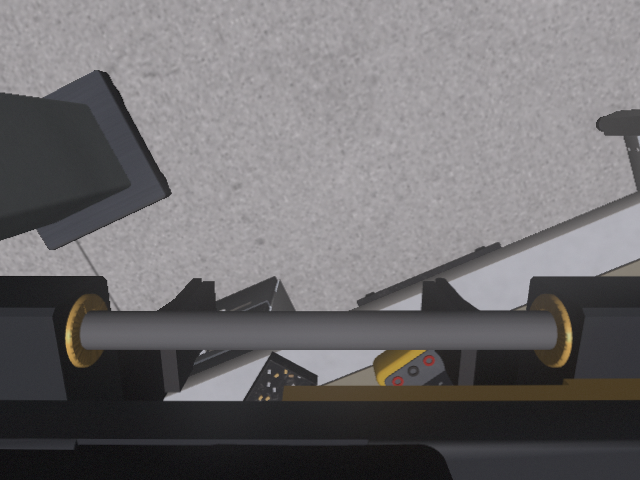

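The row format needs every key. The wrist picture shows that the camera sees the robot side of the fingers, rows 0–270, so I will stop beyond the ear to look at it.

move_arm([
  {"dx": -36, "dy": -32, "dz": -4, "ax": 0, "ay": 0, "az": -0.02, "gripper": 1},
  {"dx": -72, "dy": -64, "dz": -8, "ax": 0, "ay": 0, "az": -0.05, "gripper": 1},
  {"dx": -108, "dy": -96, "dz": -12, "ax": 0, "ay": 0, "az": -0.08, "gripper": 1},
  {"dx": -144, "dy": -128, "dz": -16, "ax": 0, "ay": 0, "az": -0.11, "gripper": 1},
  {"dx": -180, "dy": -159, "dz": -20, "ax": 0, "ay": 0, "az": -0.14, "gripper": 1},
  {"dx": -216, "dy": -191, "dz": -24, "ax": 0, "ay": 0, "az": -0.167, "gripper": 1},
  {"dx": -252, "dy": -223, "dz": -28, "ax": 0, "ay": 0, "az": -0.167, "gripper": 1},
  {"dx": -288, "dy": -255, "dz": -28, "ax": 0, "ay": 0, "az": -0.167, "gripper": 1},
])

```text
time_s: 0.95
ee_pos: [0.4148, 0.2178, 0.2511]
ee_rot: [0.399, 3.116, 0.002]
contact_force: [1.9, -0.4, -0.6]
grip_width: 0.0865
grip_force: 0.0
```

Run:
```python
from h import *
s=sensors.read_state();print(s["ee_pos"],s["ee_rot"],s["time_s"])
for p in([.55,.12,.25],[.55,.03,.25]):print(rel(p,tool(np.radians(165.4))))
```

```text
[0.41479821 0.21782475 0.25109286] [3.98975603e-01 3.11551701e+00 1.54069547e-03] 0.95
(array([-155.5,  -60.6,    1.1]), array([0.0011, 0.0005, 0.0001]))
(array([-178.2, -147.7,    1. ]), array([0.0011, 0.0005, 0.0001]))
```

move_arm([
  {"dx": -39, "dy": -15, "dz": 0, "ax": 0, "ay": 0, "az": 0, "gripper": 1},
  {"dx": -78, "dy": -30, "dz": 0, "ax": 0, "ay": 0, "az": 0, "gripper": 1},
  {"dx": -117, "dy": -45, "dz": 0, "ax": 0, "ay": 0, "az": 0, "gripper": 1},
  {"dx": -155, "dy": -60, "dz": 0, "ax": 0, "ay": 0, "az": 0, "gripper": 1},
  {"dx": -155, "dy": -60, "dz": 0, "ax": 0, "ay": 0, "az": 0, "gripper": 1},
  {"dx": -155, "dy": -60, "dz": 0, "ax": 0, "ay": 0, "az": 0, "gripper": 1},
  {"dx": -155, "dy": -60, "dz": 0, "ax": 0, "ay": 0, "az": 0, "gripper": 1},
])

```text
time_s: 1.65
ee_pos: [0.5484, 0.1235, 0.2504]
ee_rot: [-0.397, -3.116, -0.001]
contact_force: [0.3, 0.1, 0.9]
grip_width: 0.0869
grip_force: 0.0
```

```bash
cat > snap.py <<'E'
from h import *
import pickle,sys
def snap(n):
    s=sensors.read_state();i=vision.camera_info("wrist");im,d=vision.snapshot("wrist");cv2.imwrite(f"pics/{n}.png",im);np.save(f"pics/{n}.npy",d)
    pickle.dump(i,open(f"pics/{n}.pkl","wb"));print(s["ee_pos"],abs(s["joint_vel"]).max().round(3),s["time_s"])
snap(sys.argv[1])
E
python3 snap.py wA
```

```text
[0.54844384 0.12351454 0.25035659] 0.012 1.65
```

move_arm([
  {"dx": -11, "dy": -44, "dz": 0, "ax": 0, "ay": 0, "az": 0, "gripper": 1},
  {"dx": -22, "dy": -87, "dz": 0, "ax": 0, "ay": 0, "az": 0, "gripper": 1},
  {"dx": -22, "dy": -87, "dz": 0, "ax": 0, "ay": 0, "az": 0, "gripper": 1},
  {"dx": -22, "dy": -87, "dz": 0, "ax": 0, "ay": 0, "az": 0, "gripper": 1},
  {"dx": -22, "dy": -87, "dz": 0, "ax": 0, "ay": 0, "az": 0, "gripper": 1},
])

```text
time_s: 2.2
ee_pos: [0.5482, 0.0346, 0.2506]
ee_rot: [-0.395, -3.117, -0.001]
contact_force: [-0.1, 0.5, -0.3]
grip_width: 0.0868
grip_force: 0.0
```

```bash
python3 snap.py wB; python3 -c "
import cv2,numpy as np
a,b=[cv2.imread(f'pics/w{k}.png') for k in 'AB']
cv2.imwrite('pics/ab.png',np.hstack([cv2.resize(x[:360],(400,225)) for x in(a,b)]))"
```

```text
[0.5481742  0.03461201 0.2506282 ] 0.007 2.2
```

View pics/ab.png

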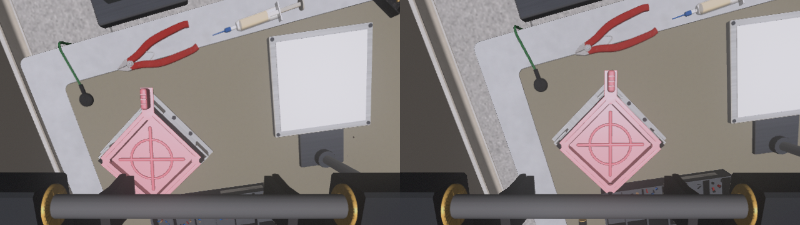

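Both wrist views show the cover with its ear, at A (233,157) and B (338,130) in full-size pixels, and the panel. I will enlarge the ear and print the measurements.

Run:
```python
from h import *
import pickle
o=[]
for n in("wA","wB"):
    im=cv2.imread(f"pics/{n}.png");d=np.load(f"pics/{n}.npy");c=cam("wrist",pickle.load(open(f"pics/{n}.pkl","rb")))
    m=pink(im);m[300:]=0;v,u=np.nonzero(m);P=depthpts(c,np.c_[u,v],d[v,u]);ok=d[v,u]>0
    hull=cv2.convexHull(np.c_[u,v].astype(np.int32));ap=cv2.approxPolyDP(hull,4,True).reshape(-1,2);print(n,ap.tolist(),plane(c,ap,.057).round(4).tolist())
    t=ok&(P[:,2]>.070);Q=P[t];px=np.c_[u,v][t];print("ear",t.sum(),px.mean(0),Q.mean(0),np.percentile(Q[:,2],[10,50,90]))
    w=cv2.PCA if 0 else np.linalg.svd(Q[:,:2]-Q[:,:2].mean(0))[2][0];print("ear ang",np.degrees(np.arctan2(w[1],w[0])),np.ptp((Q[:,:2]-Q[:,:2].mean(0))@w))
    f=ok&(abs(P[:,2]-.057)<.004);print("flange z",np.median(P[f,2]),f.sum())
    x,y=px.mean(0).astype(int);o.append(cv2.resize(im[y-40:y+60,x-50:x+50],(400,400),interpolation=cv2.INTER_CUBIC));print("crop org",x-50,y-40)
    W=(im.min(2)>190).astype(np.uint8);W=cv2.morphologyEx(W,cv2.MORPH_OPEN,np.ones((5,5)));nn,l,s,ce=cv2.connectedComponentsWithStats(W)
    for k in range(1,nn):
        if s[k,4]>5000:
            v,u=np.nonzero(l==k);hull=cv2.convexHull(np.c_[u,v].astype(np.int32));ap=cv2.approxPolyDP(hull,8,True).reshape(-1,2);q=plane(c,ap,.015);print("white",ap.tolist(),q.round(4).tolist(),q.mean(0))
cv2.imwrite("pics/ear.png",np.hstack(o))
```

```text
wA [[321, 262], [283, 299], [216, 299], [185, 284], [162, 264], [161, 252], [225, 140], [244, 140], [321, 251]] [[0.5902, 0.1149, 0.057], [0.6161, 0.0719, 0.057], [0.6005, 0.0117, 0.057], [0.5793, -0.0113, 0.057], [0.5559, -0.0252, 0.057], [0.545, -0.0222, 0.057], [0.4661, 0.0635, 0.057], [0.4702, 0.079, 0.057], [0.5802, 0.1175, 0.057]]
ear 362 [229.67403315 158.20994475] [0.48153864 0.06818932 0.08164171] [0.07961606 0.08123462 0.08259036]
ear ang -10.904143845278286 0.05682743767927149
flange z 0.05755916418401599 4342
crop org 179 118
white [[587, 47], [585, 191], [450, 209], [441, 68]] [[0.4677, 0.3929, 0.015], [0.5974, 0.3784, 0.015], [0.582, 0.2478, 0.015], [0.4527, 0.2625, 0.015]] [0.52493382 0.32039539 0.015     ]
wB [[417, 238], [352, 299], [320, 299], [256, 240], [255, 227], [303, 178], [347, 154], [417, 226]] [[0.5899, 0.1147, 0.057], [0.6321, 0.0451, 0.057], [0.6247, 0.0164, 0.057], [0.5558, -0.0249, 0.057], [0.5442, -0.0224, 0.057], [0.5132, 0.03, 0.057], [0.503, 0.0713, 0.057], [0.5792, 0.1168, 0.057]]<stdin>:8: RuntimeWarning: Mean of empty slice.
  ret = um.true_divide(
Traceback (most recent call last):
IndexError: index -1 is out of bounds for axis 0 with size 0
```

Run:
```python
from h import *
import pickle
o=[];C={}
for n,(x,y) in(("wA",(230,158)),("wB",(338,132))):
    im=cv2.imread(f"pics/{n}.png");C[n]=cam("wrist",pickle.load(open(f"pics/{n}.pkl","rb")))
    d=np.load(f"pics/{n}.npy");v,u=np.mgrid[y-35:y+35,x-35:x+35];v,u=v.ravel(),u.ravel();P=depthpts(C[n],np.c_[u,v],d[v,u]);t=(P[:,2]>.074)&(P[:,2]<.09)
    print(n,t.sum(),np.c_[u,v][t].mean(0),P[t].mean(0),np.median(P[t,2]))
    o.append(cv2.resize(im[y-40:y+40,x-40:x+40],(400,400),interpolation=cv2.INTER_CUBIC))
cv2.imwrite("pics/ear.png",np.hstack(o))
for a,b in(((321,256.5),(417,232)),((161.5,258),(255.5,233.5))):print("flange corner",tri([C["wA"],C["wB"]],[a,b]))
```

```text
wA 412 [230.48543689 157.8907767 ] [0.48157478 0.06862663 0.08065413] 0.08112604848142316
wB 376 [338.01595745 129.42819149] [0.48169861 0.06753971 0.08113949] 0.08123238162512617
flange corner (array([0.58535876, 0.11611677, 0.05524536]), [np.float64(0.00030715739534285813), np.float64(0.00030715739534284783)])
flange corner (array([ 0.55014859, -0.02359242,  0.05720201]), [np.float64(0.00021014665889620905), np.float64(0.00021014665889649962)])
```

View pics/ear.png

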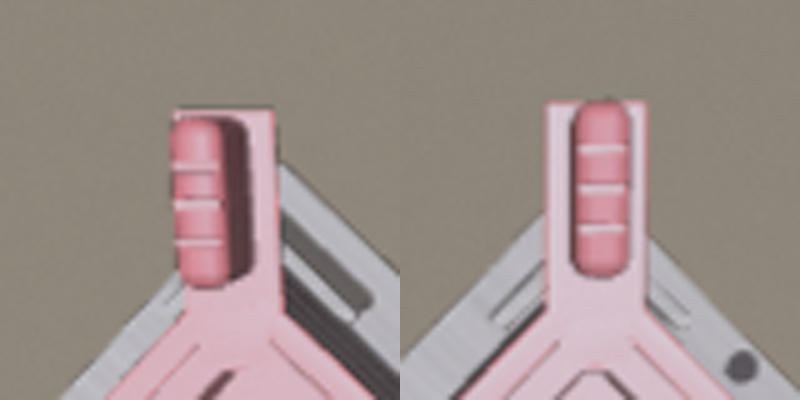

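The ear top is at A (229.6,158.6) and B (338,129.6). The fin lies along the diagonal in clear view.

Run:
```python
from h import *
import pickle
C=[cam("wrist",pickle.load(open(f"pics/{n}.pkl","rb"))) for n in("wA","wB")]
e=tri(C,[(229.6,158.6),(338,129.6)]);print(e)
t=tool(np.radians(166.0))
for z in(.13,.060):print(rel([.4817,.0677,z],t))
```

```text
(array([0.48182718, 0.06757837, 0.07972168]), [np.float64(5.346057383021946e-05), np.float64(5.3460573830220936e-05)])
(array([ 72.6,  15.2, 120.6]), array([ 0.0007, -0.0002, -0.0077]))
(array([ 72.6,  15.2, 190.6]), array([ 0.0007, -0.0002, -0.0077]))
```

move_arm([
  {"dx": 24, "dy": 5, "dz": 30, "ax": 0, "ay": 0, "az": -0.008, "gripper": 0.3},
  {"dx": 48, "dy": 10, "dz": 65, "ax": 0, "ay": 0, "az": -0.008, "gripper": 0.3},
  {"dx": 72, "dy": 15, "dz": 100, "ax": 0, "ay": 0, "az": -0.008, "gripper": 0.3},
  {"dx": 72.5, "dy": 15, "dz": 125, "ax": 0, "ay": 0, "az": -0.008, "gripper": 0.3},
  {"dx": 72.5, "dy": 15, "dz": 140, "ax": 0, "ay": 0, "az": -0.008, "gripper": 0.3},
  {"dx": 72.5, "dy": 15, "dz": 140, "ax": 0, "ay": 0, "az": -0.008, "gripper": 0.3},
  {"dx": 72.5, "dy": 15, "dz": 140, "ax": 0, "ay": 0, "az": -0.008, "gripper": 0.3},
  {"dx": 72.5, "dy": 15, "dz": 140, "ax": 0, "ay": 0, "az": -0.008, "gripper": 0.3},
])

```text
time_s: 3.05
ee_pos: [0.4828, 0.0662, 0.1116]
ee_rot: [0.386, 3.116, 0.001]
contact_force: [-0.4, -0.0, -0.5]
grip_width: 0.0565
grip_force: 0.0
```

Run:
```python
from h import *
print(sensors.read_state()["ee_pos"],sensors.read_state()["grip_width"],rel([.4817,.0677,.060],tool(np.radians(166.0))))
```

```text
[0.48284764 0.06615349 0.11163309] 0.056531973509043605 (array([ 1.6,  1.2, 51.6]), array([ 0.001 ,  0.0014, -0.0019]))
```

move_arm([
  {"dx": 1.5, "dy": 1.2, "dz": 20, "ax": 0, "ay": 0, "az": 0, "gripper": 0.3},
  {"dx": 1.5, "dy": 1.2, "dz": 38, "ax": 0, "ay": 0, "az": 0, "gripper": 0.3},
  {"dx": 1.5, "dy": 1.2, "dz": 47, "ax": 0, "ay": 0, "az": 0, "gripper": 0.3},
  {"dx": 1.5, "dy": 1.2, "dz": 51, "ax": 0, "ay": 0, "az": 0, "gripper": 0.3},
  {"dx": 1.5, "dy": 1.2, "dz": 51, "ax": 0, "ay": 0, "az": 0, "gripper": 0.3},
  {"dx": 1.5, "dy": 1.2, "dz": 51, "ax": 0, "ay": 0, "az": 0, "gripper": 0.3},
])

```text
time_s: 3.65
ee_pos: [0.4815, 0.0673, 0.0603]
ee_rot: [0.387, 3.117, 0.001]
contact_force: [0.4, 0.6, -0.6]
grip_width: 0.0567
grip_force: 0.0
```

move_arm([
  {"dx": 0, "dy": 0, "dz": 0, "ax": 0, "ay": 0, "az": 0, "gripper": -1},
  {"dx": 0, "dy": 0, "dz": 0, "ax": 0, "ay": 0, "az": 0, "gripper": -1},
  {"dx": 0, "dy": 0, "dz": 0, "ax": 0, "ay": 0, "az": 0, "gripper": -1},
  {"dx": 0, "dy": 0, "dz": 0, "ax": 0, "ay": 0, "az": 0, "gripper": -1},
  {"dx": 0, "dy": 0, "dz": 0, "ax": 0, "ay": 0, "az": 0, "gripper": -1},
  {"dx": 0, "dy": 0, "dz": 0, "ax": 0, "ay": 0, "az": 0, "gripper": -1},
  {"dx": 0, "dy": 0, "dz": 0, "ax": 0, "ay": 0, "az": 0, "gripper": -1},
], grip_force=50)

```text
time_s: 4.35
ee_pos: [0.4809, 0.0672, 0.0595]
ee_rot: [0.387, 3.118, 0.0]
contact_force: [0.7, 1.5, 0.2]
grip_width: 0.0085
grip_force: 42.9
```

move_arm([
  {"dx": -0.1, "dy": 0, "dz": -2.4, "ax": 0, "ay": 0.015, "az": 0, "gripper": -1},
  {"dx": -0.2, "dy": 0, "dz": -4.8, "ax": 0, "ay": 0.03, "az": 0, "gripper": -1},
  {"dx": -0.4, "dy": 0, "dz": -7.2, "ax": 0, "ay": 0.045, "az": 0, "gripper": -1},
  {"dx": -0.6, "dy": 0, "dz": -9.6, "ax": 0, "ay": 0.06, "az": 0, "gripper": -1},
  {"dx": -0.9, "dy": 0, "dz": -12, "ax": 0, "ay": 0.075, "az": 0, "gripper": -1},
  {"dx": -1.2, "dy": 0, "dz": -14.4, "ax": 0, "ay": 0.09, "az": 0, "gripper": -1},
  {"dx": -1.5, "dy": 0, "dz": -16.8, "ax": 0, "ay": 0.105, "az": 0, "gripper": -1},
  {"dx": -1.9, "dy": 0, "dz": -19.2, "ax": 0, "ay": 0.12, "az": 0, "gripper": -1},
])

```text
time_s: 5.15
ee_pos: [0.4827, 0.0665, 0.0789]
ee_rot: [-0.372, -2.998, -0.022]
contact_force: [0.5, 0.5, -1.7]
grip_width: 0.0087
grip_force: 50.0
```

move_arm([
  {"dx": 0, "dy": 0, "dz": 0, "ax": 0, "ay": 0, "az": 0, "gripper": -1},
  {"dx": 0, "dy": 0, "dz": 0, "ax": 0, "ay": 0, "az": 0, "gripper": -1},
  {"dx": 0, "dy": 0, "dz": 0, "ax": 0, "ay": 0, "az": 0, "gripper": -1},
])

```text
time_s: 5.45
ee_pos: [0.4826, 0.0666, 0.0786]
ee_rot: [-0.372, -2.999, -0.022]
contact_force: [-0.2, 0.2, -1.9]
grip_width: 0.0085
grip_force: 50.0
```

Run:
```python
from h import *
c=cam("scene")
im,d=vision.snapshot("scene");cv2.imwrite("pics/s2.png",im);im2,d2=vision.snapshot("top")
cv2.imwrite("pics/s2c.png",np.hstack([cv2.resize(im[160:280,330:490],(400,300),interpolation=2),cv2.resize(im2[170:290,370:530],(400,300),interpolation=2)]))
s=sensors.read_state();print(s["ee_pos"],s["contact_force"],s["wrist_torque"],(R.from_rotvec(s["ee_rot"]).as_matrix()[:,2]).round(4))
```

```text
[0.4826266  0.06669873 0.07866889] [-0.07883531 -0.12228154 -1.76770442] [0.00208286 0.12509144 0.01082087] [-0.1161  0.0292 -0.9928]
```

View pics/s2c.png

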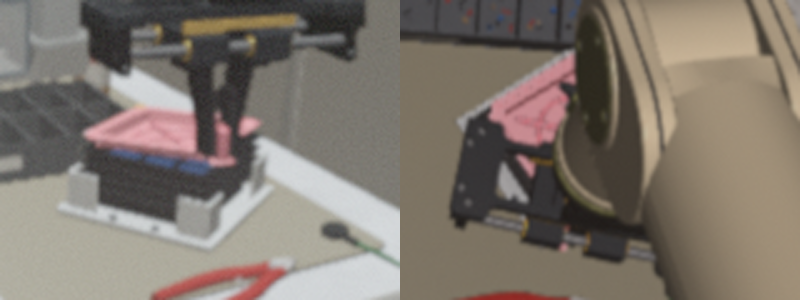

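The crop shows the cover tilted up at its ear corner, at about (230,150), with the blue modules visible beneath. The far corner is still down, and the trays and nest have not moved. Now I lift it off.

move_arm([
  {"dx": 0.3, "dy": 0, "dz": -3, "ax": 0, "ay": 0.01, "az": 0, "gripper": -1},
  {"dx": 0.6, "dy": 0, "dz": -6, "ax": 0, "ay": 0.01, "az": 0, "gripper": -1},
  {"dx": 1.1, "dy": 0, "dz": -9, "ax": 0, "ay": 0.01, "az": 0, "gripper": -1},
  {"dx": 1.8, "dy": 0, "dz": -15, "ax": 0, "ay": 0, "az": 0, "gripper": -1},
  {"dx": 3, "dy": 0, "dz": -25, "ax": 0, "ay": -0.02, "az": 0, "gripper": -1},
  {"dx": 5, "dy": 0, "dz": -40, "ax": 0, "ay": -0.05, "az": 0, "gripper": -1},
  {"dx": 7.2, "dy": 0, "dz": -60, "ax": 0, "ay": -0.08, "az": 0, "gripper": -1},
  {"dx": 9, "dy": 0, "dz": -75, "ax": 0, "ay": -0.12, "az": 0, "gripper": -1},
])

```text
time_s: 6.35
ee_pos: [0.4834, 0.0666, 0.1562]
ee_rot: [0.387, 3.114, 0.001]
contact_force: [0.0, -0.4, 0.2]
grip_width: 0.009
grip_force: 50.0
```

move_arm([
  {"dx": 0, "dy": 0, "dz": 0, "ax": 0, "ay": 0, "az": 0, "gripper": -1},
  {"dx": 0, "dy": 0, "dz": 0, "ax": 0, "ay": 0, "az": 0, "gripper": -1},
  {"dx": 0, "dy": 0, "dz": 0, "ax": 0, "ay": 0, "az": 0, "gripper": -1},
])

```text
time_s: 6.65
ee_pos: [0.4825, 0.0665, 0.1537]
ee_rot: [-0.387, -3.117, 0.0]
contact_force: [-0.1, -0.2, -0.6]
grip_width: 0.0088
grip_force: 50.0
```

Run:
```python
from h import *
im,d=vision.snapshot("scene");c=cam("scene")
cv2.imwrite("pics/s3c.png",cv2.resize(im[120:280,320:490],(510,480),interpolation=2))
s=sensors.read_state();M=R.from_rotvec(s["ee_rot"]).as_matrix();print(s["time_s"],s["ee_pos"],s["contact_force"],s["wrist_torque"],M.round(4))
m=pink(im);v,u=np.nonzero(m&(d>0));P=depthpts(c,np.c_[u,v],d[v,u]);print(len(P),np.percentile(P,[2,50,98],axis=0).round(4))
# plane of pink (flange/well) : slope
g=P[:,2]<s["ee_pos"][2]+.003;A=np.c_[P[g,:2],np.ones(g.sum())];print(np.linalg.lstsq(A,P[g,2],rcond=None)[0])
```

```text
6.7 [0.482516   0.06646624 0.15357614] [ 0.87054923 -0.09851766  0.51678763] [0.06707669 0.05555202 0.0576847 ] [[-9.697e-01  2.445e-01 -1.400e-03]
 [ 2.445e-01  9.697e-01 -3.000e-04]
 [ 1.300e-03 -7.000e-04 -1.000e+00]]
792 [[ 0.5045 -0.5593 -0.1238]
 [ 0.5899  0.0529  0.1453]
 [ 1.4272  0.1085  0.1522]]
[-0.22477147  0.13199617  0.26964601]
```

View pics/s3c.png

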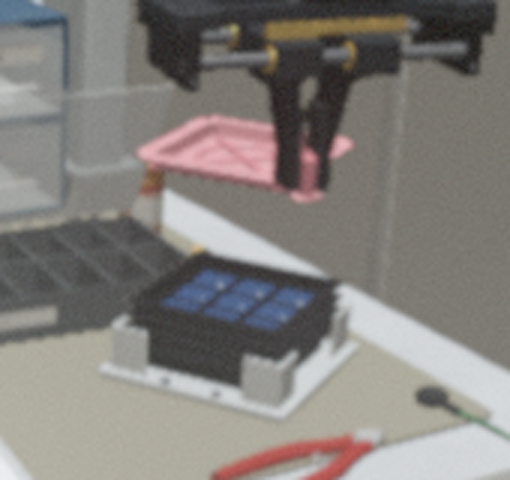

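The crop shows the cover off and held by its ear, about level, at (230,150). The trays still sit squarely in the nest at (235,310). Now I carry it to the panel.

move_arm([
  {"dx": 4, "dy": 10, "dz": 0, "ax": 0, "ay": 0, "az": 0, "gripper": -1},
  {"dx": 14, "dy": 32, "dz": 0, "ax": 0, "ay": 0, "az": 0, "gripper": -1},
  {"dx": 28, "dy": 64, "dz": 0, "ax": 0, "ay": 0, "az": 0, "gripper": -1},
  {"dx": 42, "dy": 97, "dz": 0, "ax": 0, "ay": 0, "az": 0, "gripper": -1},
  {"dx": 56, "dy": 130, "dz": 0, "ax": 0, "ay": 0, "az": 0, "gripper": -1},
  {"dx": 70, "dy": 162, "dz": 0, "ax": 0, "ay": 0, "az": 0, "gripper": -1},
  {"dx": 82, "dy": 190, "dz": 2, "ax": 0, "ay": 0, "az": 0, "gripper": -1},
  {"dx": 92, "dy": 213, "dz": 6, "ax": 0, "ay": 0, "az": 0, "gripper": -1},
])

```text
time_s: 7.5
ee_pos: [0.4445, 0.2985, 0.1478]
ee_rot: [-0.384, -3.117, -0.0]
contact_force: [-0.7, -0.4, -1.1]
grip_width: 0.0085
grip_force: 50.0
```

move_arm([
  {"dx": 8, "dy": 18, "dz": 5, "ax": 0, "ay": 0, "az": 0, "gripper": -1},
  {"dx": 14, "dy": 32, "dz": 10, "ax": 0, "ay": 0, "az": 0, "gripper": -1},
  {"dx": 18, "dy": 41, "dz": 15, "ax": 0, "ay": 0, "az": 0, "gripper": -1},
  {"dx": 18.5, "dy": 43, "dz": 18, "ax": 0, "ay": 0, "az": 0, "gripper": -1},
  {"dx": 18.5, "dy": 43, "dz": 18, "ax": 0, "ay": 0, "az": 0, "gripper": -1},
  {"dx": 18.5, "dy": 43, "dz": 18, "ax": 0, "ay": 0, "az": 0, "gripper": -1},
  {"dx": 18.5, "dy": 43, "dz": 18, "ax": 0, "ay": 0, "az": 0, "gripper": -1},
])

```text
time_s: 8.2
ee_pos: [0.4387, 0.3412, 0.1307]
ee_rot: [0.389, 3.117, 0.0]
contact_force: [0.5, -0.1, -0.5]
grip_width: 0.0087
grip_force: 50.0
```

Run:
```python
from h import *
s=sensors.read_state();M=R.from_rotvec(s["ee_rot"]).as_matrix();print(s["time_s"],s["ee_pos"],M.round(4).tolist())
o=[]
for n in("scene","top","wrist"):
    i=vision.camera_info(n);im,d=vision.snapshot(n);c=cam(n,i);cv2.imwrite(f"pics/{n}4.png",im);o.append(im)
    b,g,r=[im[...,k].astype(int) for k in range(3)];m=(r-g>25)&(b-g>-12)&(r>90)
    v,u=np.nonzero(m&(d>0));P=depthpts(c,np.c_[u,v],d[v,u]);k=(abs(P[:,2]-.122)<.025)&(np.hypot(P[:,0]-.5244,P[:,1]-.3208)<.11);P=P[k];print(n,len(P))
    if len(P)>50:
        print(np.percentile(P,[2,50,98],axis=0).round(4).tolist())
        hist=np.histogram(P[:,2],bins=np.arange(.10,.16,.004));print(hist[0])
cv2.imwrite("pics/v4.png",np.hstack([cv2.resize(o[0][100:340,160:400],(400,400),interpolation=2),cv2.resize(o[1][150:310,220:380],(400,400),interpolation=2)]))
```

```text
8.2 [0.43873859 0.34116199 0.13065964] [[-0.9694, 0.2455, 0.0005], [0.2455, 0.9694, 0.0002], [-0.0004, 0.0003, -1.0]]
scene 1224
[[0.4246, 0.2581, 0.1182], [0.5274, 0.3351, 0.1269], [0.582, 0.3822, 0.1415]]
[  0   1   3   0 286 214 394 259  18  15  20  14   0   0]
top 1287
[[0.4959, 0.2572, 0.116], [0.5463, 0.2951, 0.1218], [0.5884, 0.3388, 0.131]]
[  0   0   0  26 429 303 292 233   4   0   0   0   0   0]
wrist 1467
[[0.4246, 0.3253, 0.1187], [0.4657, 0.3364, 0.1283], [0.4849, 0.3513, 0.1455]]
[  0   0   0   0 325 254  85 556  55  61  74  57   0   0]
```

View pics/v4.png

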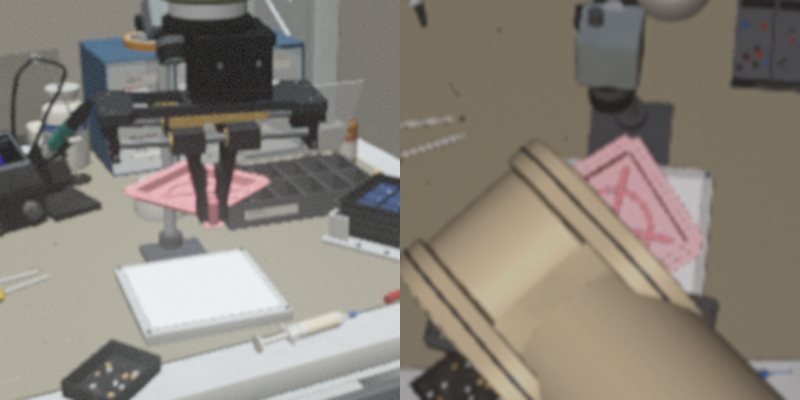

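The left crop shows the cover held over the panel at (200,188). The right crop shows its far corner at (632,138), pointing at the camera post and clear of it. I check levelness and centring from the flange rim.

Run:
```python
from h import *
s=sensors.read_state();e=np.array([np.cos(np.radians(166)),np.sin(np.radians(166))]);p=np.array([-e[1],e[0]])
for n in("scene","top"):
    c=cam(n);im,d=vision.snapshot(n)
    b,g,r=[im[...,k].astype(int) for k in range(3)];m=(r-g>25)&(b-g>-12)&(r>90)
    v,u=np.nonzero(m&(d>0));P=depthpts(c,np.c_[u,v],d[v,u]);ce=s["ee_pos"][:2]+[.0867,-.021]
    q=(P[:,:2]-ce);a=q@e;t=q@p;X=(a+t)/2**.5;Y=(a-t)/2**.5;mx=np.maximum(abs(X),abs(Y))
    k=(mx>.047)&(mx<.0535)&(abs(P[:,2]-.127)<.012)
    A=np.c_[a,t,np.ones(len(a))][k];z=P[k,2];w=np.ones(len(z),bool)
    for _ in range(4):
        f=np.linalg.lstsq(A[w],z[w],rcond=None)[0];w=abs(A@f-z)<.003
    print(n,k.sum(),w.sum(),"slope along ear, across (deg), z centre",np.degrees(f[:2]).round(2),f[2].round(4))
    kk=abs(P[:,2]-.12)<.03;print(" extents a",np.percentile(a[kk],[.5,99.5]).round(4),"t",np.percentile(t[kk],[.5,99.5]).round(4),"X",np.percentile(X[kk],[.5,99.5]).round(4),"Y",np.percentile(Y[kk],[.5,99.5]).round(4))
print("ctr",ce)
```

```text
scene 244 243 slope along ear, across (deg), z centre [ 0.1  -0.09] 0.128
 extents a [-0.0971  0.105 ] t [-0.0676  0.0691] X [-0.0763  0.0772] Y [-0.0616  0.0755]
top 296 266 slope along ear, across (deg), z centre [0.12 0.05] 0.1277
 extents a [-0.0678  0.0218] t [-0.033   0.0683] X [-0.0537  0.0546] Y [-0.0537 -0.0031]
ctr [0.52518893 0.32057304]
```

```bash
python3 -c "
from h import *
s=sensors.read_state();print(s['ee_pos'],abs(s['joint_vel']).max(),s['time_s']);print(order.finish_job())"
```

```text
[0.4383561  0.34174446 0.13051317] 0.0025059955118659346 8.45
the job is handed in; nothing more can be done
None
```

I peeled the cover off ear corner first, the trays stayed down in their nest, and I handed the job in at 8.45 s with the cover held still by its ear, level to about 0.1°, about 1 mm off the panel's centre and about 102 mm above the glass.

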